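# Load the top staining tray of a nested pile into the incubation hood

### The arm

A 6-joint arm with a two-finger parallel gripper is mounted at the origin on a cart in front of the work surface, level with it; the furniture and walls round the work are solid. World frame = base frame: x ahead of the robot, y to its left, z up, the work surface at z = 0. Lengths are in m, angles in rad, forces in N, time in s.
With the tool pointing down it reaches from about 0.425 to 0.95 m from the base axis. Payload 3.5 kg.
Tool frame: the origin (TCP) lies at the very end of the fingers, on their centre line; the grasp point (between the pads) lies 19 mm behind it (grip_depth is the distance from the TCP to the grasp point, in m); x points along the fingers, z is the direction in which the jaws open and shut, and the axes are right-handed (so a half turn about x gives the same grasp; the last joint's range is limited). The gripper opens to 85 mm and grips with 20 to 120 N. Pads are 22 mm wide; open, the fingers measure 114 mm over their backs; the gripper's body (76 mm by 85 mm) begins 54 mm behind the grasp point. The pads swing forward as they close: fully open they stand 13 mm farther back than shut.
Start: joints at [1.079, 0.286, 1.577, -0, 1.279, -0.15], TCP at [0.226, 0.636, 0.231] pointing down, gripper open.
Joint ranges: [-2.77, 2.77], [-0.9, 2.22], [0.21, 2.48], [-1.53, 4.67], [0.24, 2.81], [-2.84, 2.84]. Speed limits (rad/s): [2.79, 2.79, 3.14, 3.14, 3.14, 3.14].

### API

Orientations are given as a unit quaternion [x, y, z, w].
In Python, from plant import get_state, read_camera, calibration, sign_off, recognise, grip_depth gives the robot as it stands. The module is installed in compiled form; this text tells all that it offers.
- The arm moves only by the tool servo_tool, never from a script. Its argument "deltas" is a list that holds one entry, the list of rows, each a list of 4 numbers: the shift along the world's x, y, z scaled (see below), then the turn about the world's z scaled (see below). In form: [[[tx, ty, tz, spin], ...]]. A call has exactly 5 rows; each row is the pose to reach, as a shift and turn from the pose commanded when the call began; what a row does not reach only later rows make up. The controller multiplies each number of a shift by 10 cm and each number of a turn by 90 degrees. A row lasts 1/10 s, in which the tool goes at most 50 mm and 8.59 degrees, less where a joint would pass 70% of its speed; a pose out of reach is approached as far as the arm can. A call with a number of a shift or a turn outside -1 to 1 is refused whole. A call with a gripper value outside its range is refused whole. "claw" is the gripper's target within -1 to 1 (fully open at 1, half-way at 0, shut at -1), set as the call begins (left out, the last holds). The fingers move at their own pace and stop on an object; "force" is the grip in N (left out, the last holds). Time passes only in rows, so rows that repeat a pose let the fingers close, or fill a call up. It gives the time, the measured TCP pose, the force and the opening at its end, in the units of the state.
- get_state(): the state, without advancing time (a new reading comes with each control period).
- read_camera(name): name is "side" or "top"; returns the picture (400x640x3 uint8, blue, green, red); there is no depth.
- calibration(name): a dict with "intrinsics" (3x3 intrinsics, pixels), "dist" ([k1, k2, p1, p2, k3] as OpenCV has them; the pictures are not rectified), "R" (3x3) and "t" (3): a world point X has camera coordinates R X + t. Camera axes: x right, y down, z forward; pixel columns grow to the right and rows downward; lengths in m; the calibration is good to about 2 mm. A picture is of the moment at which its call begins. calibration takes no time and is no camera call.
- sign_off(): hands the job in, once; it reports no verdict.
Trained networks look in the newest picture that a camera, given by its name, has taken for a name from the list of things; names that differ only in an ending like _2 or _b are one class to them, and where a whole thing is asked for, a point or a joint stands for the part that bears it (a point fixed in the world has none). Each returns a list of dicts, best first, with "p" (0 to 1); they miss things now and then, are a little off and sometimes report something else, mostly with a low value. They report only what shows in the picture. A call takes as long as a camera call. They do not tell look-alikes from the thing itself.
- recognise(camera, query): "at" ([x, y, z] in m, in world coordinates, good to about 4 mm: the middle of the surface that is visible of it).
The state is a dict: "time": time; "qpos": joint angles; "dq": joint speeds; "joint_efforts": joint torques, N m; "eef_pos": TCP position; "tcp_rot": TCP orientation; "contact_force": force on the tool from outside, world axes, zero at the start; "wrist_torque": the same for the moment, N m; "opening": opening from 0.0 (shut) to 1.0 (fully open).
Only numpy, scipy, OpenCV 4.12 (cv2) and the standard library are available. Lean on these libraries where they do the work, as an engineer would, in place of code of your own. Each camera call takes 0.05 s, during which the arm holds its last target. There are 200 camera calls.

### The job

Lift only the top tray off the nested pile, leaving the others nested where they are, and set it down flat on the bench outside the low grey hood and clear of the pile, and let go of it. Then take it again by its tab and slide it along the bench into the open mouth of the hood until it meets the back wall, tab outwards. Keep the tray level and leave the timer, the counter and the marker alone.

Things in the scene. Friction and masses are not known exactly. Their poses are not given: they have to be found in the camera images.
- tray_top: Top one of three identical white plastic trays nested in one another: 100 (x) x 60 (y) x 32 mm high. Upright rim band all round, 5 mm thick, from 20 to 32 mm above the underside; below it the walls taper in to a floor 73 x 33 mm. Origin: centre of the underside, 24 mm above the bench at the start; z up, x along the length, tab at the -x end. 70 to 130 g.
- tray_top_tab: Flat tab fixed to the top tray: 36 mm long, 24 mm wide (y), 6 mm thick, from x = -50 to -86 mm in the tray's frame, 26 to 32 mm above the tray's underside, flush with the top of the rim, three small ribs on it. Its origin and axes are those of the tray (centre of its underside).
- tray_mid: The middle tray of the pile, same shape as the top one; origin at the centre of its underside, 12 mm above the bench. In the pile rim band stands upon rim band, each tray 12 mm above the next; below the rim band of the top tray lies the band of this one.
- tray_low: The lowest tray of the pile, as the top one, loose on the bench; origin at the centre of its underside.
- hood: Low grey hood fixed on the bench, 112 (x) x 88 (y) x 46 mm high, without a floor (the bench is its floor). Origin: centre of its footprint; the open mouth is its -x end, at x = -56 mm. Inside 70 mm wide, 38 mm high, back wall at x = +48 mm. With a tray fully home the tray's origin is at x = -2 mm here and only the tab sticks out.
- timer: White bench timer lying flat, 70 x 64 x 19 mm, bystander; origin at the centre of its underside.
- counter: Metal hand tally counter lying on its back, 56 x 76 x 23 mm, bystander; origin at the centre of its underside.
- marker: White and black marker pen lying on the bench, 17 x 135 x 16 mm, its length along y, bystander; origin at the centre of its underside.
Mind the look-alikes: they are no part of the job. What is shaped like the tray_low but brown is not meant. What is shaped like the hood but yellow is not meant.

How it is judged:
On the way, in this order (a step that is already met when the one before it is completed fails the run):
1. The top tray rests flat on the bench, let go, clear of the pile and still outside the hood (height (world z) of tray_top below 0.005 m and angle between tray_top's own z axis and vertical below 0.08 rad and linear speed of tray_top below 0.02 m/s and contact force between the fingers and tray_top below 0.1 N and horizontal distance between tray_top and tray_low above 0.058 m and (x of tray_top in the frame of hood below -0.1 m or x of tray_top in the frame of hood above 0.09 m or y of tray_top in the frame of hood above 0.07 m or y of tray_top in the frame of hood below -0.07 m)), for 0.2 s.
2. The fingers touch the tab while the tray, on the bench, is part way into the mouth of the hood (contact force between the fingers and tray_top_tab above 0.2 N and x of tray_top in the frame of hood between -0.095 and -0.01 m and y of tray_top in the frame of hood between -0.012 and 0.012 m and height (world z) of tray_top below 0.008 m), for 0.05 s.
At the end, for the whole second after the job is handed in: Top tray flat on the bench in the hood, tab outwards, within 7 mm of the back wall (x above -9 mm in the hood frame), 10 mm of mid-width and 0.15 rad of straight, released, at rest; the other trays within 25 mm, timer, counter and marker within 30 mm of their starts (height (world z) of tray_top below 0.005 m and angle between tray_top's own z axis and vertical below 0.08 rad and linear speed of tray_top below 0.02 m/s and contact force between the fingers and tray_top below 0.1 N and distance of each of tray_mid, tray_low from where it was at the start of the episode below 0.025 m and x of tray_top in the frame of hood above -0.009 m and y of tray_top in the frame of hood between -0.01 and 0.01 m and angle between the x axis of tray_top and the x axis of hood, either way round below 0.15 rad and distance of each of timer, counter, marker from where it was at the start of the episode below 0.03 m); the robot touches nothing.
It fails at once if One of the two lower trays is moved by more than 25 mm (distance of any of tray_mid, tray_low from where it was at the start of the episode above 0.025 m).
It fails at once if The top tray is tipped by more than 0.5 rad (angle between tray_top's own z axis and vertical above 0.5 rad).
It fails at once if The timer, counter or marker is moved by more than 30 mm (distance of any of timer, counter, marker from where it was at the start of the episode above 0.03 m).
It also fails if it takes over 54 s, if anything falls off the work surface, if the arm or the gripper's body presses on something with over 40 N, if the wrist force passes 120 N, or if a joint passes its speed limit or range.

## Working session

There is one attempt and no reset: what is moved stays moved. The work goes in short steps, Python scripts to look and compute and a tool call to move; the robot and the scene stay as the last step left them, time stands still between calls to the robot, and variables do not carry over. Pictures are saved under pics/ and viewed, about 8 in all and at most 12, crops included, and the job is handed in when it is done.

Besides the shell and the picture viewer there is one more tool, called after "Call:" as name(argument=value, ...), one argument or row to a line, values as JSON. servo_tool: Moves the arm, as the interface text tells. Its arguments: {"type":"object","properties":{"deltas":{"type":"array"},"claw":{"type":"number"},"force":{"type":"number"}},"required":["deltas"]}

```bash
mkdir -p pics
python3 - <<'E'
from plant import *
import cv2,numpy as np
s=get_state();print(s['time'],s['eef_pos'],s['tcp_rot'],s['opening'],grip_depth)
for c in('top','side'):
    cv2.imwrite(f'pics/{c}0.png',read_camera(c))
    k=calibration(c);print(c,np.round(-k['R'].T@k['t'],3),np.round(k['R'],2).tolist())
    for n in('tray_top','tray_top_tab','tray_low','hood','timer','counter','marker'):
        print(n,[(np.round(d['at'],3).tolist(),round(d['p'],2)) for d in recognise(c,n)][:3])
E
```

```text
0.0 [0.22590952 0.63538255 0.22993321] [-0.40805835  0.57849622  0.40730212  0.57700562] 1.0021472461096497 0.0187
top [0.387 0.135 0.927] [[-0.0, -1.0, 0.02], [-0.98, -0.0, -0.17], [0.17, -0.02, -0.98]]
tray_top [([0.559, 0.309, 0.043], 0.72), ([0.522, -0.099, 0.017], 0.48)]
tray_top_tab [([0.493, 0.301, 0.058], 0.5)]
tray_low [([0.359, 0.258, 0.022], 0.97), ([0.513, 0.288, 0.03], 0.46)]
hood [([0.634, 0.072, 0.042], 0.96), ([0.329, -0.077, 0.047], 0.68)]
timer [([0.525, -0.1, 0.021], 0.81)]
counter [([0.651, -0.098, 0.021], 0.65)]
marker [([0.754, 0.1, 0.011], 0.83), ([0.555, 0.31, 0.045], 0.66)]
side [0.388 1.02  0.627] [[-0.98, -0.2, 0.02], [-0.12, 0.52, -0.84], [0.16, -0.83, -0.54]]
tray_top [([0.559, 0.296, 0.052], 0.71), ([0.534, 0.333, 0.042], 0.45)]
tray_top_tab [([0.491, 0.304, 0.053], 0.65)]
tray_low [([0.362, 0.249, 0.023], 0.58), ([0.545, 0.329, 0.026], 0.57)]
hood [([0.334, -0.054, 0.041], 0.97), ([0.537, 0.335, 0.043], 0.65), ([0.63, 0.101, 0.046], 0.64)]
timer [([0.522, -0.085, 0.011], 0.78)]
counter [([0.648, -0.088, 0.018], 0.48)]
marker [([0.746, 0.109, 0.013], 0.61)]
```

View pics/top0.png

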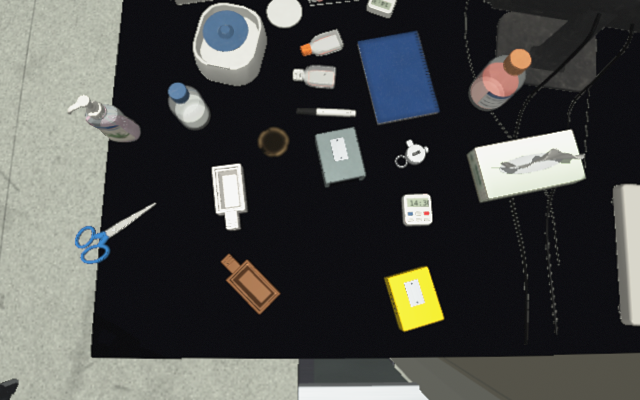

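View pics/side0.png

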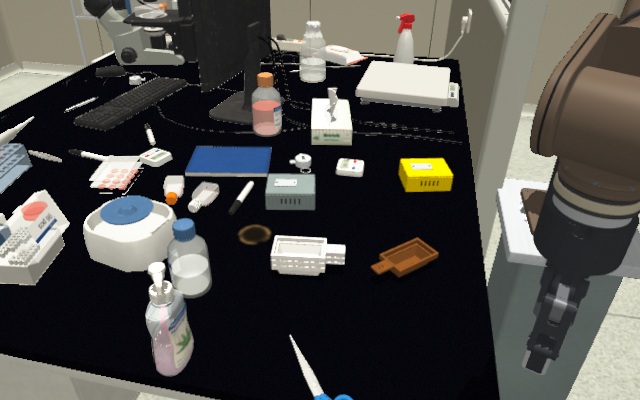

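The top picture shows the white pile at about px (229,192) with its tab towards the robot at (232,220). The grey hood is at (340,156), the brown look-alike at (252,285) and the yellow one at (414,298). Next I'll measure the rim and hood orientations from edges.

```bash
cat > h.py <<'E'
import cv2,numpy as np
from plant import *
def bp(c,px,z):
    k=calibration(c);K=np.array(k['intrinsics']);R=np.array(k['R']);t=np.array(k['t'])
    u=cv2.undistortPoints(np.array(px,float).reshape(-1,1,2),K,np.array(k['dist'])).reshape(-1,2)
    C=-R.T@t;d=np.c_[u,np.ones(len(u))]@R
    return C+d*((z-C[2])/d[:,2])[:,None]
def proj(c,X):
    k=calibration(c);R=np.array(k['R'])
    return cv2.projectPoints(np.array(X,float).reshape(-1,1,3),cv2.Rodrigues(R)[0],np.array(k['t']),np.array(k['intrinsics']),np.array(k['dist']))[0].reshape(-1,2)
E
python3 - <<'E'
from h import *
im=cv2.imread('pics/top0.png')
for n,(x0,y0,x1,y1) in {'tray':(200,155,260,240),'hood':(308,118,375,195)}.items():
    c=im[y0:y1,x0:x1]
    cv2.imwrite(f'pics/{n}.png',cv2.resize(c,None,fx=7,fy=7,interpolation=cv2.INTER_CUBIC))
a=cv2.imread('pics/tray.png');b=cv2.imread('pics/hood.png')
h=max(a.shape[0],b.shape[0])
p=lambda i:cv2.copyMakeBorder(i,0,h-i.shape[0],0,0,cv2.BORDER_CONSTANT,value=(0,0,90))
cv2.imwrite('pics/both.png',cv2.resize(np.hstack([p(a),p(b)]),None,fx=.85,fy=.85))
E
```

```text
(no output)
```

View pics/both.png

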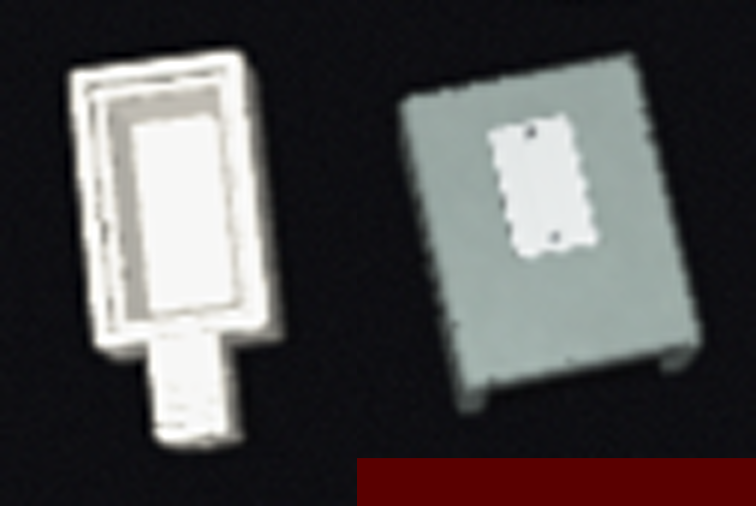

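The crop shows the rim corners at view px (70,70), (242,52), (268,330), (97,348) and the tab end at about (190,438). The hood roof corners are at (403,100), (632,56), (698,345), (464,388), with the open mouth and its legs facing the robot.

Run:
```python
from h import *
s=5.95
T=np.array([(70,70),(242,52),(268,330),(97,348),(155,438),(226,436)])/s+[200,155]
H=(np.array([(403,100),(632,56),(698,345),(464,388)])-[357,0])/s+[308,118]
for P,z in((T,.056),(H,.046)):
    X=bp('top',P,z)[:,:2];c=X[:4].mean(0)
    d=X[0]+X[1]-X[2]-X[3];yaw=np.arctan2(d[1],d[0]);l=X[0]+X[3]-X[1]-X[2]
    print(np.round(X,3).tolist(),'c',c.round(4),'len',np.linalg.norm(d)/2,'wid',np.linalg.norm(l)/2,'yaw',np.degrees(yaw),np.degrees(np.arctan2(-l[0],l[1])))
    if len(X)>4: print('tabend',X[4:].mean(0),np.linalg.norm(X[4:].mean(0)-c))
s=get_state()
from scipy.spatial.transform import Rotation as R
M=R.from_quat(s['tcp_rot']).as_matrix();print(M.round(3),np.degrees(np.arctan2(M[1,2],M[0,2])))
# edges from side
```

```text
[[0.606, 0.345], [0.613, 0.284], [0.513, 0.271], [0.506, 0.331], [0.474, 0.309], [0.475, 0.285]] c [0.5594 0.3076] len 0.10108870258835782 wid 0.0607681977648662 yaw 7.487297921107702 6.37145352194291
tabend [0.47486132 0.29698639] 0.08519542482966475
[[0.682, 0.124], [0.699, 0.039], [0.59, 0.017], [0.574, 0.102]] c [0.6361 0.0704] len 0.11098462723391482 wid 0.08641562804435518 yaw 11.556358757451832 11.348454961263792
[[ 0.    -0.942  0.335]
 [ 0.     0.335  0.942]
 [-1.    -0.     0.   ]] 70.416903957778
```

Call:
servo_tool(
  deltas=[
    [[0.2,-0.2,0,0.03],[0.4,-0.4,0,0.06],[0.6,-0.6,0,0.09],[0.8,-0.8,0,0.12],[1,-1,0,0.148]],
  ],
  claw=1,
)

```text
time: 1.3
eef_pos: [0.3269, 0.5351, 0.2315]
tcp_rot: [-0.472, 0.526, 0.472, 0.526]
contact_force: [0.1, 0.1, -0.3]
opening: 1.0
```

Call:
servo_tool(
  deltas=[
    [[0.2,-0.2,0,0.03],[0.4,-0.4,0,0.06],[0.6,-0.6,0,0.09],[0.8,-0.8,0,0.12],[1,-1,0,0.148]],
  ],
)

```text
time: 1.8
eef_pos: [0.427, 0.4351, 0.2315]
tcp_rot: [0.53, -0.468, -0.53, -0.468]
contact_force: [0.3, -0.2, 0.5]
opening: 1.001
```

Call:
servo_tool(
  deltas=[
    [[0.25,-0.25,0,0],[0.5,-0.5,0,0],[0.8,-0.8,-0.2,0],[1,-1,-0.4,0],[1,-1,-0.6,0]],
  ],
)

```text
time: 2.3
eef_pos: [0.529, 0.3332, 0.1711]
tcp_rot: [0.529, -0.469, -0.528, -0.47]
contact_force: [-0.9, 0.7, 0.3]
opening: 1.001
```

Call:
servo_tool(
  deltas=[
    [[0.2,-0.2,-0.2,0],[0.33,-0.28,-0.4,0],[0.33,-0.28,-0.6,0],[0.33,-0.28,-0.6,0],[0.33,-0.28,-0.6,0]],
  ],
)

```text
time: 2.8
eef_pos: [0.559, 0.308, 0.1113]
tcp_rot: [-0.53, 0.469, 0.53, 0.468]
contact_force: [0.1, 0.5, -0.0]
opening: 1.001
```

Run:
```python
from h import *
s=get_state();p=np.array(s['eef_pos']);print(s['time'],p,s['contact_force'])
from scipy.spatial.transform import Rotation as R
M=R.from_quat(s['tcp_rot']).as_matrix();print(np.degrees(np.arctan2(M[1,2],M[0,2])))
a=read_camera('top');b=read_camera('side')
j=M[:,2]
print('tcp side px',proj('side',[p,p+.0425*j,p-.0425*j]).round(1).tolist())
print('tcp top px',proj('top',[p,p+.0425*j,p-.0425*j]).round(1).tolist())
f=lambda i,x,y:cv2.resize(i[y:y+120,x:x+130],None,fx=5,fy=5,interpolation=cv2.INTER_CUBIC)
cv2.imwrite('pics/s1.png',f(b,240,170))
```

```text
2.8 [0.55900915 0.30797257 0.11125702] [ 0.07156103  0.45884826 -0.03297231]
97.06012685160027
tcp side px [[300.0, 221.5], [297.3, 235.5], [302.5, 208.5]]
tcp top px [[222.9, 183.1], [201.4, 185.6], [244.3, 180.6]]
```

View pics/s1.png

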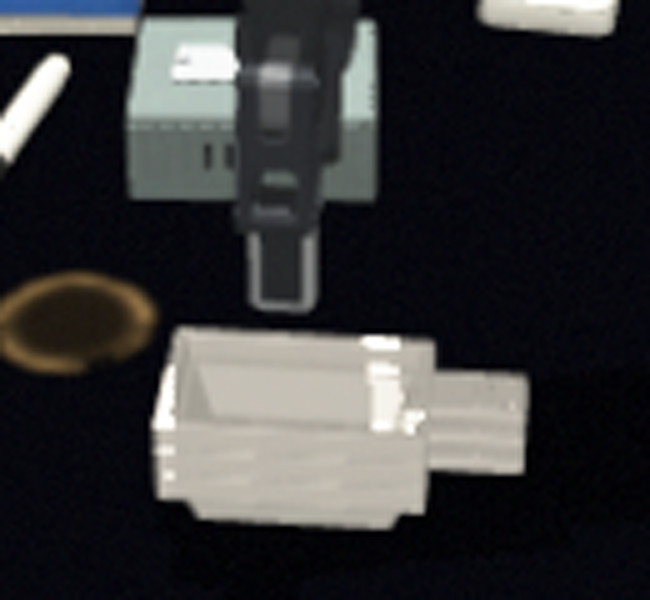

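The close side view shows the finger midway over the pile. Its open tip is at px (297,232), about 13 mm behind the TCP, which matches the specification. At 60 mm opening the tip should sit about 5 mm behind the TCP, so I'll grip the top rim band with the TCP at z = 0.042.

Call:
servo_tool(
  deltas=[
    [[0,0,-0.2,0],[0,0,-0.4,0],[0,0,-0.6,0],[0,0,-0.69,0],[0,0,-0.69,0]],
  ],
)

```text
time: 3.4
eef_pos: [0.5586, 0.308, 0.0418]
tcp_rot: [-0.53, 0.469, 0.53, 0.468]
contact_force: [-0.6, 0.3, -0.7]
opening: 0.999
```

Call:
servo_tool(
  deltas=[
    [[0,0,0,0],[0,0,0,0],[0,0,0,0],[0,0,0,0],[0,0,0,0]],
  ],
  claw=-1,
  force=35,
)

```text
time: 3.9
eef_pos: [0.5606, 0.3085, 0.0445]
tcp_rot: [0.53, -0.467, -0.529, -0.469]
contact_force: [0.1, -0.5, 6.1]
opening: 0.689
```

Call:
servo_tool(
  deltas=[
    [[0,0,0,0],[0,0,0,0],[0,0,0,0],[0,0,0,0],[0,0,0,0]],
  ],
)

```text
time: 4.4
eef_pos: [0.5606, 0.3085, 0.0445]
tcp_rot: [0.53, -0.467, -0.529, -0.469]
contact_force: [0.2, -1.0, 6.2]
opening: 0.689
```

Call:
servo_tool(
  deltas=[
    [[0,0,0.02,0],[0,0,0.05,0],[0,0,0.1,0],[0,0,0.15,0],[0,0,0.2,0]],
  ],
)

```text
time: 4.9
eef_pos: [0.5591, 0.3079, 0.0625]
tcp_rot: [-0.53, 0.468, 0.53, 0.468]
contact_force: [-0.3, 0.2, -1.1]
opening: 0.685
```

Run:
```python
from h import *
s=get_state();print(s['time'],s['eef_pos'],s['opening'],s['contact_force'],s['wrist_torque'])
b=read_camera('side')
cv2.imwrite('pics/s2.png',cv2.resize(b[170:290,240:370],None,fx=5,fy=5,interpolation=cv2.INTER_CUBIC))
```

```text
4.9 [0.55908834 0.30789927 0.06254169] 0.6849337580966353 [-0.27538032  0.1834954  -1.07163694] [-0.0388473  -0.00794532  0.01989278]
```

View pics/s2.png

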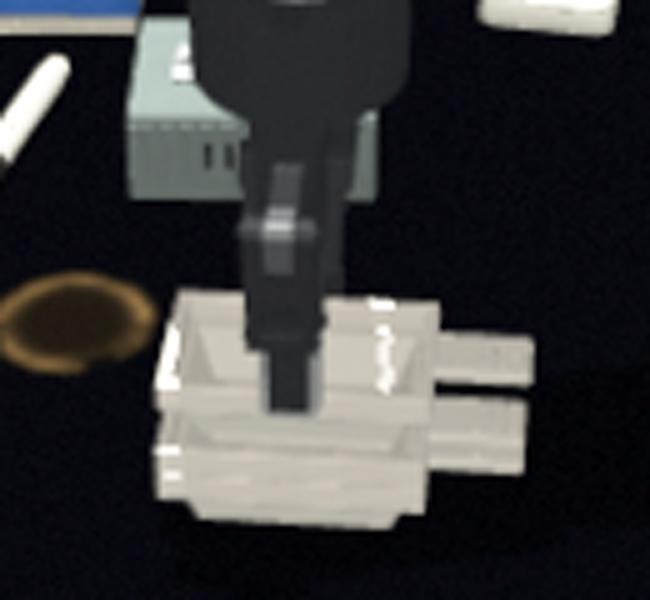

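The side view shows that only the top tray is lifted, level, at view px (300,360). The two lower trays are still nested at (290,470). The load is about 1.07 N. I'll carry it to a place in front of the hood mouth.

Call:
servo_tool(
  deltas=[
    [[0,0,0.15,0],[0,0,0.35,0],[0,0,0.55,0],[0,-0.1,0.7,0],[0,-0.3,0.8,0]],
  ],
)

```text
time: 5.45
eef_pos: [0.5599, 0.2783, 0.1449]
tcp_rot: [0.531, -0.467, -0.53, -0.469]
contact_force: [0.7, 0.1, -1.5]
opening: 0.685
```

Call:
servo_tool(
  deltas=[
    [[-0.05,-0.2,0,0],[-0.1,-0.4,0,0],[-0.15,-0.6,0,0.02],[-0.2,-0.8,0,0.04],[-0.2,-1,0,0.049]],
  ],
)

```text
time: 5.95
eef_pos: [0.5384, 0.1766, 0.1428]
tcp_rot: [0.548, -0.447, -0.548, -0.447]
contact_force: [0.6, 0.4, -1.2]
opening: 0.689
```

Call:
servo_tool(
  deltas=[
    [[-0.05,-0.2,0,0],[-0.1,-0.4,0,0],[-0.15,-0.6,0,0],[-0.2,-0.8,0,0],[-0.2,-1,0,0]],
  ],
)

```text
time: 6.45
eef_pos: [0.5183, 0.0767, 0.1428]
tcp_rot: [0.547, -0.448, -0.547, -0.447]
contact_force: [0.6, 0.2, -0.6]
opening: 0.685
```

Call:
servo_tool(
  deltas=[
    [[0,-0.15,0,0],[0,-0.3,-0.1,0],[0,-0.31,-0.3,0],[0,-0.31,-0.5,0],[0,-0.31,-0.7,0]],
  ],
)

```text
time: 6.95
eef_pos: [0.519, 0.0464, 0.0712]
tcp_rot: [-0.547, 0.448, 0.547, 0.448]
contact_force: [0.1, 0.5, -1.3]
opening: 0.691
```

Run:
```python
from h import *
from scipy.spatial.transform import Rotation as R
s=get_state();print(s['time'],s['eef_pos'],s['opening'],s['contact_force'])
M=R.from_quat(s['tcp_rot']).as_matrix();print(np.degrees(np.arctan2(M[1,2],M[0,2])))
a=read_camera('top');b=read_camera('side')
A=cv2.resize(a[100:270,200:420],(660,510),interpolation=cv2.INTER_CUBIC)
cv2.imwrite('pics/t3.png',A)
```

```text
6.95 [0.51898526 0.04637831 0.07115124] 0.6913661667904698 [ 0.08211316  0.51013478 -1.3046123 ]
101.44552711989516
```

View pics/t3.png

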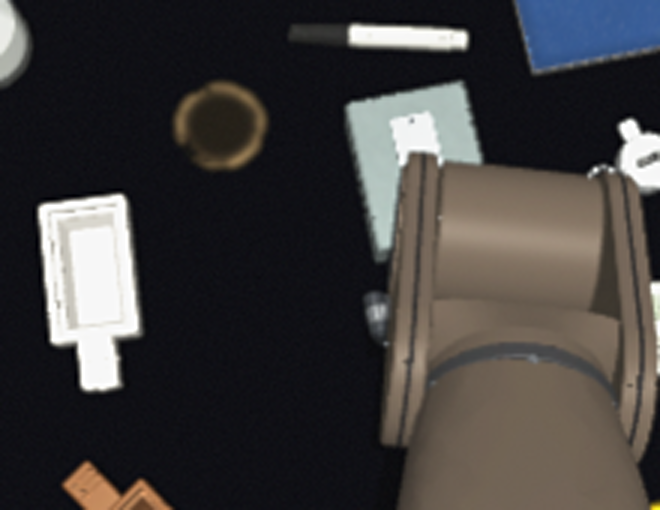

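The arm hides the tray from above. The lower pile is undisturbed at view px (90,270). Now I'll lower it.

Call:
servo_tool(
  deltas=[
    [[0,0,-0.15,0],[0,0,-0.3,0],[0,0,-0.42,0],[0,0,-0.47,0],[0,0,-0.49,0]],
  ],
)

```text
time: 7.55
eef_pos: [0.5188, 0.047, 0.0226]
tcp_rot: [-0.547, 0.448, 0.548, 0.447]
contact_force: [-0.2, 0.1, -1.0]
opening: 0.687
```

Call:
servo_tool(
  deltas=[
    [[0,0,-0.005,0],[0,0,-0.01,0],[0,0,-0.015,0],[0,0,-0.015,0],[0,0,-0.015,0]],
  ],
)

```text
time: 8.05
eef_pos: [0.5194, 0.0469, 0.0221]
tcp_rot: [0.548, -0.447, -0.547, -0.448]
contact_force: [0.4, 0.2, -1.8]
opening: 0.691
```

Call:
servo_tool(
  deltas=[
    [[0,0,-0.005,0],[0,0,-0.01,0],[0,0,-0.01,0],[0,0,-0.01,0],[0,0,-0.01,0]],
  ],
)

```text
time: 8.55
eef_pos: [0.5192, 0.047, 0.0208]
tcp_rot: [-0.547, 0.448, 0.547, 0.448]
contact_force: [0.4, -0.6, -1.4]
opening: 0.687
```

Call:
servo_tool(
  deltas=[
    [[0,0,-0.005,0],[0,0,-0.01,0],[0,0,-0.01,0],[0,0,-0.01,0],[0,0,-0.01,0]],
  ],
)

```text
time: 9.05
eef_pos: [0.5192, 0.0469, 0.0204]
tcp_rot: [-0.547, 0.448, 0.548, 0.447]
contact_force: [-3.7, -0.2, 5.0]
opening: 0.689
```

Contact with the bench, so I'll release and rise.

Call:
servo_tool(
  deltas=[
    [[0,0,0,0],[0,0,0,0],[0,0,0,0],[0,0,0,0],[0,0,0,0]],
  ],
  claw=1,
)

```text
time: 9.55
eef_pos: [0.5192, 0.047, 0.0197]
tcp_rot: [0.547, -0.448, -0.547, -0.448]
contact_force: [-0.2, -0.9, -0.0]
opening: 1.004
```

Call:
servo_tool(
  deltas=[
    [[0,0,0.1,0],[0,0,0.3,0],[0,0,0.6,0],[0,0,0.9,0],[0,0,1,0]],
  ],
)

```text
time: 10.05
eef_pos: [0.5216, 0.0468, 0.1241]
tcp_rot: [0.55, -0.446, -0.545, -0.449]
contact_force: [0.7, -0.4, 0.6]
opening: 1.001
```

Run:
```python
from h import *
s=get_state();print(s['time'],s['eef_pos'],s['opening'],s['contact_force'])
a=read_camera('top');b=read_camera('side')
for c in('top','side'):
  for n in('tray_top','tray_top_tab'):print(c,n,[(np.round(d['at'],3).tolist(),round(d['p'],2)) for d in recognise(c,n)][:3])
cv2.imwrite('pics/s4.png',np.hstack([cv2.resize(b[120:270,240:440],(600,450),interpolation=cv2.INTER_CUBIC)]))
```

```text
10.05 [0.52156734 0.04676855 0.12406409] 1.0005218142829138 [ 0.70016961 -0.37778695  0.61548471]
top tray_top []
top tray_top_tab []
side tray_top [([0.512, 0.037, 0.024], 0.67)]
side tray_top_tab []
```

View pics/s4.png

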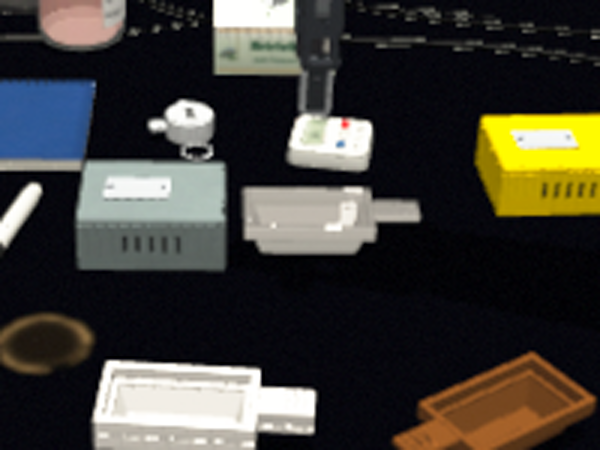

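The side view shows the tray flat on the bench in front of the hood mouth, at view px (310,220) with the tab outwards at (395,210). It is aligned with the hood, and the pile and bystanders are undisturbed. Next is the tab.

Call:
servo_tool(
  deltas=[
    [[-0.2,-0.04,0,0],[-0.4,-0.08,0,0],[-0.6,-0.12,0,0],[-0.72,-0.145,0,0],[-0.72,-0.145,0,0]],
  ],
)

```text
time: 10.85
eef_pos: [0.4454, 0.0325, 0.1185]
tcp_rot: [-0.547, 0.448, 0.548, 0.447]
contact_force: [0.5, -0.1, -1.0]
opening: 1.001
```

Call:
servo_tool(
  deltas=[
    [[0,0,-0.25,0],[0,0,-0.5,0],[0,0,-0.75,0],[0,0,-1,0],[0,0,-1,0]],
  ],
)

```text
time: 11.35
eef_pos: [0.4447, 0.0329, 0.0165]
tcp_rot: [-0.545, 0.449, 0.55, 0.446]
contact_force: [-0.1, -0.9, 0.3]
opening: 0.999
```

Call:
servo_tool(
  deltas=[
    [[0,0,-0.04,0],[0,0,-0.06,0],[0,0,-0.06,0],[0,0,-0.06,0],[0,0,-0.06,0]],
  ],
)

```text
time: 11.85
eef_pos: [0.4478, 0.0324, 0.0146]
tcp_rot: [0.548, -0.447, -0.547, -0.448]
contact_force: [0.0, -0.3, 0.7]
opening: 0.998
```

Call:
servo_tool(
  deltas=[
    [[0,0,0,0],[0,0,0,0],[0,0,0,0],[0,0,0,0],[0,0,0,0]],
  ],
  claw=-1,
  force=25,
)

```text
time: 12.35
eef_pos: [0.4472, 0.0324, 0.0139]
tcp_rot: [-0.547, 0.448, 0.547, 0.447]
contact_force: [-0.3, 0.6, 0.5]
opening: 0.272
```

Call:
servo_tool(
  deltas=[
    [[0,0,0,0],[0,0,0,0],[0,0,0,0],[0,0,0,0],[0,0,0,0]],
  ],
)

```text
time: 12.85
eef_pos: [0.4472, 0.0324, 0.0139]
tcp_rot: [-0.547, 0.448, 0.547, 0.448]
contact_force: [-2.0, -0.0, 2.2]
opening: 0.274
```

Call:
servo_tool(
  deltas=[
    [[0.12,0.024,0,0],[0.24,0.048,0,0],[0.36,0.072,0,0],[0.48,0.096,0,0],[0.588,0.119,0,0]],
  ],
)

```text
time: 13.35
eef_pos: [0.5066, 0.0445, 0.0138]
tcp_rot: [-0.547, 0.448, 0.548, 0.447]
contact_force: [-3.9, -1.8, 4.0]
opening: 0.272
```

Run:
```python
from h import *
s=get_state();print(s['time'],s['eef_pos'],s['opening'],s['contact_force'])
b=read_camera('side')
cv2.imwrite('pics/s5.png',cv2.resize(b[130:240,250:400],(750,550),interpolation=cv2.INTER_CUBIC))
```

```text
13.35 [0.50663564 0.04454363 0.01377986] 0.27249581036250436 [-3.90700647 -1.75910762  4.03706754]
```

View pics/s5.png

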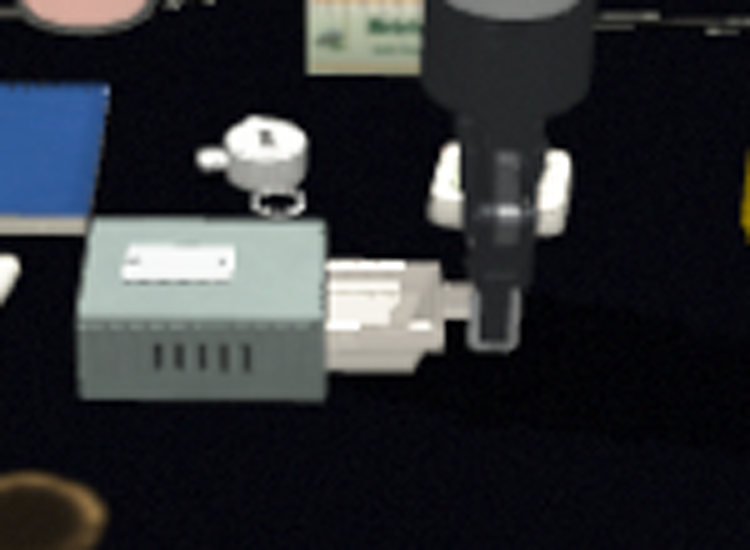

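The tray is about half in, flat and straight, with the tab gripped at view px (470,300). I'll carry on, slowly at the end.

Call:
servo_tool(
  deltas=[
    [[0.1,0.02,0,0],[0.2,0.04,0,0],[0.3,0.06,0,0],[0.4,0.08,0,0],[0.49,0.099,0,0]],
  ],
)

```text
time: 13.9
eef_pos: [0.5552, 0.0544, 0.0138]
tcp_rot: [-0.547, 0.448, 0.548, 0.447]
contact_force: [-3.9, -0.7, 5.5]
opening: 0.269
```

Call:
servo_tool(
  deltas=[
    [[0.01,0.002,0,0],[0.02,0.004,0,0],[0.03,0.006,0,0],[0.04,0.008,0,0],[0.05,0.01,0,0]],
  ],
)

```text
time: 14.4
eef_pos: [0.5594, 0.0553, 0.0138]
tcp_rot: [-0.547, 0.448, 0.548, 0.447]
contact_force: [-3.3, -1.8, 4.9]
opening: 0.272
```

Call:
servo_tool(
  deltas=[
    [[0.005,0.001,0,0],[0.01,0.002,0,0],[0.015,0.003,0,0],[0.02,0.004,0,0],[0.02,0.004,0,0]],
  ],
)

```text
time: 14.9
eef_pos: [0.5621, 0.0557, 0.0138]
tcp_rot: [-0.547, 0.448, 0.547, 0.448]
contact_force: [-4.2, -0.7, 4.6]
opening: 0.272
```

Call:
servo_tool(
  deltas=[
    [[0.005,0.001,0,0],[0.01,0.002,0,0],[0.015,0.003,0,0],[0.015,0.003,0,0],[0.015,0.003,0,0]],
  ],
)

```text
time: 15.4
eef_pos: [0.5631, 0.0559, 0.0138]
tcp_rot: [-0.547, 0.448, 0.548, 0.447]
contact_force: [-5.1, -0.5, 5.6]
opening: 0.276
```

Call:
servo_tool(
  deltas=[
    [[0.005,0.001,0,0],[0.01,0.002,0,0],[0.015,0.003,0,0],[0.015,0.003,0,0],[0.015,0.003,0,0]],
  ],
)

```text
time: 15.9
eef_pos: [0.563, 0.0559, 0.0138]
tcp_rot: [-0.546, 0.449, 0.549, 0.446]
contact_force: [-9.2, -2.8, 10.0]
opening: 0.272
```

Call:
servo_tool(
  deltas=[
    [[0.005,0.001,0,0],[0.01,0.002,0,0],[0.01,0.002,0,0],[0.01,0.002,0,0],[0.01,0.002,0,0]],
  ],
)

```text
time: 16.4
eef_pos: [0.5631, 0.0559, 0.0137]
tcp_rot: [-0.546, 0.45, 0.55, 0.445]
contact_force: [-13.1, -2.7, 12.3]
opening: 0.272
```

The push stalled at 0.5631 with the force rising. That is 118 mm of travel, as predicted, so the tray has met the wall. Release and retreat.

Call:
servo_tool(
  deltas=[
    [[0,0,0,0],[0,0,0,0],[0,0,0,0],[0,0,0,0],[0,0,0,0]],
  ],
  claw=1,
)

```text
time: 16.9
eef_pos: [0.5663, 0.0565, 0.0137]
tcp_rot: [0.548, -0.447, -0.547, -0.448]
contact_force: [0.7, 0.8, -0.5]
opening: 1.003
```

Call:
servo_tool(
  deltas=[
    [[-0.03,0,0.1,0],[-0.03,0,0.3,0],[-0.03,0,0.5,0],[-0.03,0,0.8,0],[-0.03,0,1,0]],
  ],
)

```text
time: 17.4
eef_pos: [0.5638, 0.0565, 0.1166]
tcp_rot: [0.548, -0.447, -0.547, -0.448]
contact_force: [1.2, -0.9, 0.8]
opening: 1.001
```

Call:
servo_tool(
  deltas=[
    [[0,0.2,0.2,0],[-0.0,0.4,0.4,0],[0,0.6,0.6,0],[0,0.8,0.8,0],[0,1,1,0]],
  ],
)

```text
time: 17.9
eef_pos: [0.5627, 0.1572, 0.2155]
tcp_rot: [0.548, -0.447, -0.547, -0.448]
contact_force: [0.6, 0.3, 0.4]
opening: 0.997
```

Call:
servo_tool(
  deltas=[
    [[0,0.25,0,0],[0,0.5,0,0],[0,0.75,0,0],[0,1,0,0],[0,1,0,0]],
  ],
)

```text
time: 18.4
eef_pos: [0.5625, 0.2589, 0.2145]
tcp_rot: [-0.548, 0.446, 0.548, 0.447]
contact_force: [1.3, 0.0, 0.2]
opening: 1.001
```

Run:
```python
from h import *
s=get_state();print(s['time'],s['eef_pos'],s['opening'],s['contact_force'])
b=read_camera('side');a=read_camera('top')
# expected home corners of tab for hood pose
c=np.array([.6361,.0704]);y=np.radians(11.45);R=np.array([[np.cos(y),-np.sin(y)],[np.sin(y),np.cos(y)]])
X=np.c_[np.array([[-88,12],[-88,-12],[-56,12],[-56,-12]])/1000@R.T+c,np.full(4,.032)]
o=(280,100)
print('expected tab view px',((proj('top',X)-o)*[5,5]).round().tolist())
cv2.imwrite('pics/t6.png',np.hstack([cv2.resize(a[100:210,280:400],None,fx=5,fy=5,interpolation=cv2.INTER_CUBIC)]))
```

```text
18.4 [0.56245111 0.25887073 0.21453587] 1.0013247562167922 [1.28263277 0.01114784 0.18014202]
expected tab view px [[314.0, 482.0], [368.0, 472.0], [299.0, 411.0], [353.0, 401.0]]
```

View pics/t6.png

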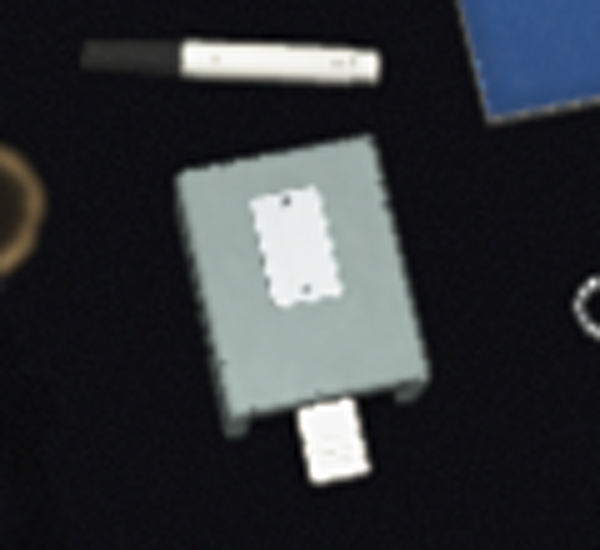

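The tab's outer corners show at view px (314,486) and (371,471). I expected (314,482) and (368,472) for a tray fully home, so it is within about 1–2 mm and straight. Handing in.

```bash
python3 -c "
from plant import *
print(sign_off())"
```

```text
the job is handed in; nothing more can be done
None
```

The top tray is in the grey hood against the back wall, tab outwards and released. I handed the job in just after 18 s of robot time; `sign_off()` gives no verdict.

- **Lift and set-down:** I gripped the tray across its top rim band and lifted it alone, with about 1.1 N of load. I set it flat in front of the hood mouth at about x = -0.12 m in the hood frame and let go. The side picture after that showed it level and the two lower trays still nested.
- **Slide in:** I gripped the tab and slid the tray in along the bench. After 118 mm, the distance I had worked out, the push stalled and the force rose to about 13 N, so it had met the wall.
- **Last checks:** In the final top picture the tab lies within about 1–2 mm of where it should be with the tray fully home, and it is straight. The arm is clear with the gripper open. The marker and hood looked undisturbed.
- **Not checked at the end:** I did not measure the final positions of the lower trays, timer or counter. In the last pictures that showed them they looked undisturbed. No check failed or disagreed.

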